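Stroke the lids of a screw box shut

TASK

Five lids of the little blue screw box stand ajar: stroke them all shut with your fingertips in one low, gentle pass along the row, starting at the end from which the lids slope upwards (over their hinges) so that they close one after another, and not lifting your hand away until the last is down. Do not fling a lid further open, do not pick up or shove the box, and leave the things around it where they are; finish with the hand clear.

Things in the scene. Friction and masses are not known exactly. Their poses are not given: they have to be found in the camera images.
- strip_box: Blue plastic small-parts box, one row of five compartments of screws, standing loose on the bench, 0.9 kg: 56 mm wide (local x), 204 mm long (local y), 34 mm high without lids, 38 mm over the shut lids. Origin: centre of its underside, on the bench (z = 0). Local +y runs along the row from lid1 to lid5; z is up. It may stand at any yaw.
- row_start (a point): Point on the box, at the lid1 end of the row: on the row's centre line, above lid1's hinge, level with the top of the shut lids (38 mm above the bench).
- row_end (a point): Point on the box at the lid5 end, 200 mm along the row from row_start, on the centre line, level with the top of the shut lids, just past lid5's free edge.
- lid1 (a joint): Hinge angle of lid1, the first from row_start: 0 = shut (lying level), up to 1.3 = wide open; starts ajar, 0.35 to 0.8 rad. Lid: grey plate 54 mm across the row, 36 mm along it, 4 mm thick, with a small thumb tab at the +x side near its free edge. All five are alike.
- lid2 (a joint): Hinge angle of lid2, the second from row_start: 0 = shut (lying level), up to 1.3 = wide open; starts ajar, 0.35 to 0.8 rad. Hinges lie across the row at each lid's row_start side, 34 mm above the bench, lidN's 40*(N-1) mm from row_start. The free edge, towards row_end, stands up: each lid is a ramp rising towards row_end.
- lid3 (a joint): Hinge angle of lid3, the third from row_start: 0 = shut (lying level), up to 1.3 = wide open; starts ajar, 0.35 to 0.8 rad. Hinges have light friction (0.005 N m, about 0.15 N at the free edge) and no spring: a lid stays where it is left.
- lid4 (a joint): Hinge angle of lid4, the fourth from row_start: 0 = shut (lying level), up to 1.3 = wide open; starts ajar, 0.35 to 0.8 rad. Same as lid1.
- lid5 (a joint): Hinge angle of lid5, the fifth from row_start: 0 = shut (lying level), up to 1.3 = wide open; starts ajar, 0.35 to 0.8 rad. Same as lid1; nearest row_end.
- jar: Bystander: glass jar with steel cap, 52 mm across, 70 mm high, standing beside the box. Origin: centre of its underside.
- tape_measure: Bystander: black tape measure standing on edge, 60 x 34 x 58 mm high, beside the box. Origin: centre of its underside.
- screwdriver: Bystander: screwdriver, 160 mm long, under 35 mm high, lying beside the box roughly along the row. Origin: underside, about mid-length; local x along the tool, handle to -x.
- socket: Bystander: steel wrench socket, a plain cylinder 28 mm across, 36 mm high, standing about 60 mm past the lid5 end of the box. Origin: centre of its underside.
Mind the look-alikes: they are no part of the job. What is meant by the strip_box is not green, pink or purple, and is the larger of those in its own colour.

How it is judged:
By the outcome, as a careful person would: the job done as asked, in the order asked, and still so for the second after the job is handed in, with the robot touching nothing.
It also fails if it takes over 35 s, if anything falls off the work surface, if the arm or the gripper's body presses on something with over 40 N, if the wrist force passes 120 N, or if a joint passes its speed limit or range.

ROBOT

A 6-joint arm with a two-finger parallel gripper is mounted at the origin on the work surface. World frame = base frame: x ahead of the robot, y to its left, z up, the work surface at z = 0. Lengths are in mm, angles in degrees, forces in N, time in s.
With the tool pointing down it reaches from about 425 to 1125 mm from the base axis. Payload 14.9 kg.
Tool frame: the origin (TCP) lies between the finger pads, 19 mm behind the fingertips; this is the grasp point; z points along the fingers, y is the line along which they close (so a half turn about z gives the same grasp; the last joint's range is limited). The gripper opens to 91 mm and grips with 3 to 60 N. Pads are 32 mm wide; open, the fingers measure 118 mm over their backs; the gripper's body (76 mm by 178 mm) begins 60 mm behind the grasp point.
Start: joints at [-66.137, 21.709, 99.362, -0, 58.929, -1.908], TCP at [304.348, -630.389, 232.732] pointing down, gripper open.
Joint ranges: [-158.91, 158.91], [-42.39, 125.64], [0.06, 152.35], [-60.88, 240.88], [17.5, 164.5], [-176.32, 176.32]. Speed limits (degrees/s): [108.29, 108.29, 136.94, 180, 180, 180].

INTERFACE

Orientations are given as a 3x3 rotation matrix whose columns are the frame's x, y, z axes.
In Python, from plant import manip, read_camera, get_calibration gives the robot as it stands. The module is installed in compiled form; this text tells all that it offers.
- The arm moves only by the tool send_rows, never from a script. Its argument "moves" is a list of rows, each an object with "offset": the shift along the tool's x, y, z in m, a list of three; "twist": the turn, a rotation vector about the tool's x, y, z in rad, a list of three; "fingers": the finger opening in m, from 0 to 0.0912. In form: [{"offset": [tx, ty, tz], "twist": [wx, wy, wz], "fingers": fingers}, ...]. A call has 1 to 12 rows; each row shifts and turns the commanded pose from where the row before left it, along the tool's axes as they then stand; what a row does not reach is not made up. A row lasts 1/10 s, in which the tool goes at most 50 mm and 8.59 degrees, less where a joint would pass 70% of its speed; a pose out of reach is approached as far as the arm can. A call is refused whole if a number of a shift passes 0.05 or a number of a turn 0.15, either way. A call with a gripper value outside its range is refused whole. The fingers move at their own pace and stop on an object; "force" is the grip in N (left out, the last holds). Time passes only in rows, so rows that do not move let the fingers close. It gives the time, the measured TCP pose, the force, the opening and the grip force at its end, in the units of the state.
- manip.state(): the state, without advancing time (a new reading comes with each control period).
- read_camera(name): name is "scene" or "side" or "wrist"; returns (picture, depth): 480x640x3 uint8, red, green, blue; 480x640 float32, mm along the optical axis (not along the pixel's ray), 0 where there is no reading.
- get_calibration(name): a dict with "mtx" (3x3 intrinsics, pixels), "extrinsics" (4x4, takes a point from camera to world coordinates); the wrist camera has in their place "hand_eye" (4x4, takes a point from camera to tool coordinates, whose origin is the TCP and whose axes are the flange's). Camera axes: x right, y up, looking along -z (the intrinsics and any distortion apply to the point x, -y, -z); pixel columns grow to the right and rows downward; lengths in mm; the calibration is good to about 2 mm. The wrist camera is an equidistant fisheye: a pixel r from the principal point sees the ray r / f radians off the axis. A picture is of the moment at which its call begins: read the wrist's pose just before it. get_calibration takes no time and is no camera call.
- manip.close_job(): hands the job in; it is judged then, once.
The state is a dict: "time": time; "qpos": joint angles; "joint_vel": joint speeds; "effort": joint torques, N m; "tcp_pos": TCP position; "ee_rot": TCP orientation; "ft_force": force on the tool from outside, world axes, zero at the start; "ft_torque": the same for the moment, N m; "opening": finger opening in mm; "gripper_force": force on a finger pad.
Only numpy, scipy, OpenCV 4.12 (cv2) and the standard library are available. Lean on these libraries where they do the work, as an engineer would, in place of code of your own. Each camera call takes 0.05 s, during which the arm holds its last target. There are 200 camera calls.

## Working session

There is one attempt and no reset: what is moved stays moved. The work goes in short steps, Python scripts to look and compute and a tool call to move; the robot and the scene stay as the last step left them, time stands still between calls to the robot, and variables do not carry over. Pictures are saved under pics/ and viewed, at most 10 in all, crops included, and the job is handed in when it is done.

Besides the shell and the picture viewer there is one more tool, called by a JSON object that holds its "op" and its "data", one argument or row to a line. send_rows: Moves the arm, as the interface text tells. Its arguments: {"type":"object","properties":{"moves":{"type":"array","items":{"type":"object","properties":{"offset":{"type":"array","items":{"type":"number"}},"twist":{"type":"array","items":{"type":"number"}},"fingers":{"type":"number"}}}},"force":{"type":"number"}},"required":["moves"]}

```bash
mkdir -p pics; cat > h.py <<'E'
import numpy as np, cv2
from plant import manip, read_camera, get_calibration
def cloud(n):
    im,d=read_camera(n); c=get_calibration(n); K=np.array(c['mtx']); T=np.array(c['extrinsics'])
    v,u=np.mgrid[0:480,0:640]
    p=np.stack([(u-K[0,2])/K[0,0]*d,-(v-K[1,2])/K[1,1]*d,-d],-1)
    return im,d,p@T[:3,:3].T+T[:3,3]
E
python3 - <<'E'
from h import *
for n in('scene','side'):
    im,d,P=cloud(n); np.savez(n,im=im,d=d,P=P); cv2.imwrite(f'pics/{n}.png',im[:,:,::-1]); print(get_calibration(n))
s=manip.state();print(s)
E
```

```text
{'mtx': array([[480.38783966,   0.        , 319.42101871],
       [  0.        , 480.38783966, 241.6269973 ],
       [  0.        ,   0.        ,   1.        ]]), 'extrinsics': array([[ 6.40415188e-01, -6.58158610e-01,  3.95847989e-01,
         9.58315772e+02],
       [ 7.68024141e-01,  5.46983531e-01, -3.33088480e-01,
        -3.34274343e+02],
       [ 2.70271992e-03,  5.17335734e-01,  8.55778262e-01,
         8.38804749e+02],
       [ 0.00000000e+00,  0.00000000e+00,  0.00000000e+00,
         1.00000000e+00]])}
{'mtx': array([[589.59196153,   0.        , 316.91187146],
       [  0.        , 589.59196153, 235.80505303],
       [  0.        ,   0.        ,   1.        ]]), 'extrinsics': array([[-9.82835374e-01,  1.34908613e-01, -1.25834392e-01,
         4.51006466e+02],
       [-1.84448836e-01, -7.32041087e-01,  6.55815885e-01,
         7.48544035e+02],
       [-3.64073417e-03,  6.67769057e-01,  7.44359611e-01,
         9.45046819e+02],
       [ 0.00000000e+00,  0.00000000e+00,  0.00000000e+00,
         1.00000000e+00]])}
{'time': 0.1, 'qpos': array([-6.61374149e+01,  2.17365249e+01,  9.93888175e+01,  1.56251510e-03,
        5.89281924e+01, -1.90805673e+00]), 'joint_vel': array([ 0.01352885,  0.01851742, -0.01472917, -0.00705982,  0.02794917,
       -0.00197907]), 'effort': array([ 3.17127124e-03, -7.65034318e+01, -4.35298240e+01,  6.53093937e-02,
        3.98560578e-02, -1.61442836e-05]), 'tcp_pos': array([ 304.21588922, -630.10417548,  232.17123933]), 'ee_rot': array([[ 9.00547798e-01,  4.34756870e-01, -3.56627539e-04],
       [ 4.34757013e-01, -9.00547385e-01,  8.63936236e-04],
       [ 5.44422162e-05, -9.33062198e-04, -9.99999563e-01]]), 'ft_force': array([-0.59435553, -0.26264393, -0.25471351]), 'ft_torque': array([0.0085116 , 0.02125042, 0.00374385]), 'gripper_force': 0.0, 'opening': 91.27198346052234}
```

View pics/scene.png

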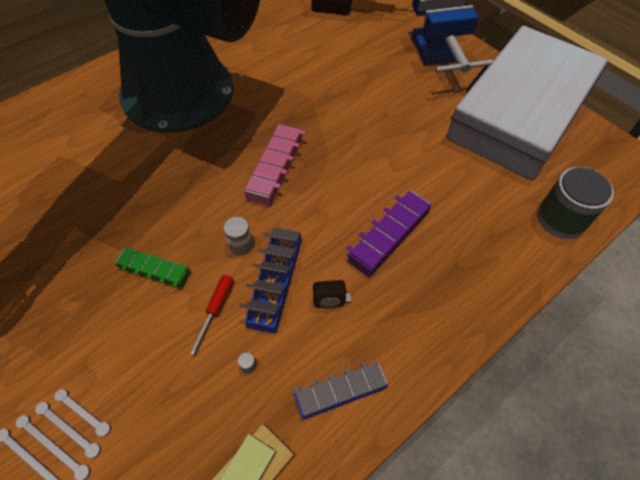

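View pics/side.png

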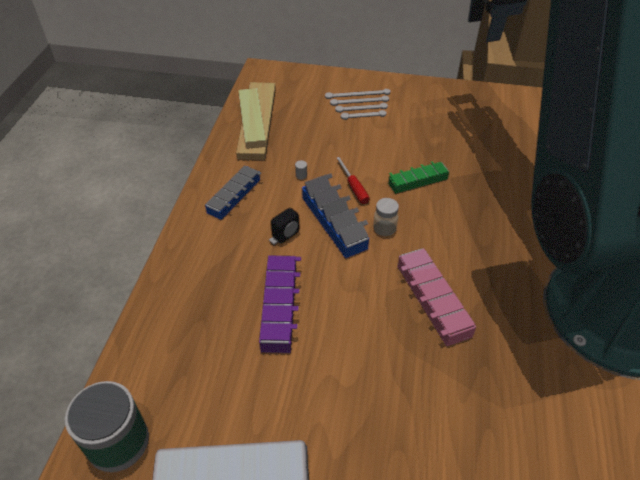

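Two blue boxes are in the scene view: A at (273,280), lids ajar, with the jar, tape measure, screwdriver and socket around it, and B at (342,390). The green, pink and purple ones are excluded. A looks larger, so I'll measure both and confirm in a crop.

```bash
cat > m.py <<'E'
from h import *
for n in('scene','side'):
    z=np.load(n+'.npz'); im,P=z['im'],z['P']
    hsv=cv2.cvtColor(im,cv2.COLOR_RGB2HSV)
    reg={'scene':{'A':(235,220,70,120),'B':(285,355,110,70)},'side':{'A':(297,170,74,90),'B':(200,163,66,60)}}[n]
    for k,(x,y,w,h) in reg.items():
        m=np.zeros((480,640),bool); m[y:y+h,x:x+w]=1
        # box + lids: blue or grey-ish not wood, in 3D height
        blue=m&(hsv[...,0]>105)&(hsv[...,0]<130)&(hsv[...,1]>100)
        box=m&(P[...,2]>15)&((hsv[...,0]>90)&(hsv[...,0]<135)|(hsv[...,1]<60))
        nl,l=cv2.connectedComponents(box.astype(np.uint8)); 
        b=l==1+np.argmax(np.bincount(l.ravel())[1:])
        q=P[b]
        r=cv2.minAreaRect(q[:,:2].astype(np.float32)); print(n,k,b.sum(),'rect',np.round(r[0],1),np.round(r[1],1),round(r[2],1),'zmax',q[:,2].max().round(1), 'zpct',np.percentile(q[:,2],[5,50,95]).round(1))
        t=P[blue]; t=t[(t[:,2]>25)&(t[:,2]<38)]
        r=cv2.minAreaRect(t[:,:2].astype(np.float32)); print('   rim rect',np.round(r[0],1),np.round(r[1],1),round(r[2],1),len(t))
z=np.load('scene.npz');im=z['im'];P=z['P']
print('table z',P[260,180],'socket',P[357,247],'jar',P[225,237],'tape',P[285,325],'sd',P[290,220],P[345,195])
a=cv2.resize(im[200:380,170:370],None,fx=3.2,fy=3.2,interpolation=cv2.INTER_CUBIC)
cv2.imwrite('pics/crop.png',a[:,:,::-1])
E
python3 m.py
```

```text
scene A 1900 rect [ 714.6 -227.7] [109.5 520.6] 54.5 zmax 838.8 zpct [20.5 47.3 61.1]
   rim rect [ 589.1 -135.5] [ 55.6 195.7] 38.0 352
scene B 2439 rect [ 847.7 -234.8] [132.2 266.4] 21.6 zmax 838.8 zpct [23.7 27.7 30.2]
   rim rect [ 838.3 -189.9] [142.6  34.5] 55.0 34
side A 2454 rect [494.5 255.2] [134.4 981.3] 12.8 zmax 945.0 zpct [20.9 46.8 59.5]
   rim rect [ 598.  -114.1] [ 52.6 207.2] 50.1 240
side B 1012 rect [676.8 265.2] [ 127.8 1059.4] 18.2 zmax 945.0 zpct [19.  27.1 30.8]
   rim rect [ 805.8 -152.8] [117.5   0.2] 69.7 5
table z [ 426.25635464 -248.93323157    1.00558049] socket [ 684.99374318 -264.0176451    37.27143791] jar [ 473.12494126 -132.07597775   69.17547685] tape [673.5009517  -80.94179395  57.51933118] sd [ 544.51774198 -227.66323973   25.35480965] [ 602.1956251  -320.31586171   18.37514971]
```

View pics/crop.png

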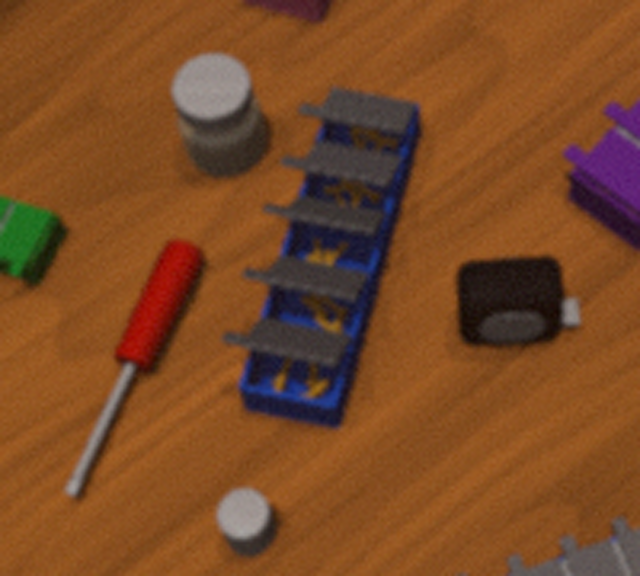

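Box A is confirmed: it is blue, about 200 mm long, its lids stand up towards the socket end, and the tabs are on the +x side. The socket (crop 245,520) marks the lid5 end. Next I need its pose more exactly.

```bash
cat > m2.py <<'E'
from h import *
Q=[]
for n in('scene','side'):
    z=np.load(n+'.npz'); im,P,d=z['im'],z['P'],z['d']
    hsv=cv2.cvtColor(im,cv2.COLOR_RGB2HSV)
    m=(d>0)&(P[...,2]>12)&(P[...,2]<75)&(np.hypot(P[...,0]-594,P[...,1]+125)<135)&(((hsv[...,0]>90)&(hsv[...,0]<135))|(hsv[...,1]<70))
    m=cv2.morphologyEx(m.astype(np.uint8),cv2.MORPH_OPEN,np.ones((2,2)))
    nl,l,st,_=cv2.connectedComponentsWithStats(m); b=l==1+np.argmax(st[1:,4])
    print(n,st[1:][np.argmax(st[1:,4])]); Q.append(P[b])
for a in(-52,-54,-56,-58,-60):
    t=np.radians(a); Y=np.array([np.cos(t),np.sin(t)]);X=np.array([np.sin(t),-np.cos(t)])
    print(a,[[np.percentile(((q[:,:2]-[594,-125])@X)[q[:,2]<34],[1,3,97,99]).round(0).tolist(), np.percentile((q[:,:2]-[594,-125])@Y,[.5,2,98,99.5]).round(0).tolist()] for q in Q])
# straight -x long wall: blue points low on wall
for q in Q:
    r=cv2.minAreaRect(q[:,:2].astype(np.float32));print(r)
    vx=cv2.fitLine(q[:,:2].astype(np.float32),cv2.DIST_HUBER,0,.01,.01).ravel();print(vx,np.degrees(np.arctan2(vx[1],vx[0])))
t=np.radians(-56);Y=np.array([np.cos(t),np.sin(t)]);X=np.array([np.sin(t),-np.cos(t)])
for q in Q:
    x=(q[:,:2]-[594,-125])@X; y=(q[:,:2]-[594,-125])@Y
    print('top profile y:zmax', [(k,int(np.percentile(q[(abs(y-k)<3)&(abs(x)<20),2],95))) for k in range(-114,114,6) if ((abs(y-k)<3)&(abs(x)<20)).sum()>3])
    # edges by slice
    print('xmin/xmax by y',[(k,int(np.percentile(x[abs(y-k)<6],1)),int(np.percentile(x[abs(y-k)<6],99))) for k in range(-100,101,20)if (abs(y-k)<6).sum()>3])
E
python3 m2.py
```

```text
scene [ 242  229   59  104 1934]
side [ 303  175   67   80 2512]
-52 [[[-17.0, -17.0, 36.0, 37.0], [-95.0, -91.0, 103.0, 103.0]], [[-17.0, -17.0, 73.0, 78.0], [-105.0, -104.0, 83.0, 101.0]]]
-54 [[[-20.0, -20.0, 38.0, 39.0], [-95.0, -91.0, 103.0, 104.0]], [[-19.0, -18.0, 72.0, 76.0], [-105.0, -104.0, 84.0, 100.0]]]
-56 [[[-24.0, -23.0, 40.0, 42.0], [-94.0, -90.0, 103.0, 105.0]], [[-22.0, -21.0, 70.0, 75.0], [-105.0, -103.0, 84.0, 100.0]]]
-58 [[[-27.0, -26.0, 41.0, 45.0], [-94.0, -90.0, 104.0, 105.0]], [[-25.0, -24.0, 68.0, 75.0], [-105.0, -103.0, 85.0, 99.0]]]
-60 [[[-30.0, -30.0, 43.0, 47.0], [-94.0, -89.0, 104.0, 106.0]], [[-28.0, -26.0, 69.0, 75.0], [-105.0, -103.0, 85.0, 99.0]]]
((713.0991821289062, -230.14129638671875), (117.1891860961914, 519.775390625), 54.28559875488281)
[   0.61213076   -0.7907566   597.017      -138.13553   ] -52.256264
((497.34063720703125, 228.47164916992188), (138.45416259765625, 1035.04541015625), 12.710152626037598)
[   0.61039174   -0.79209965  574.93604    -111.48879   ] -52.382164
top profile y:zmax [(-96, 35), (-90, 46), (-84, 49), (-78, 51), (-72
[... 323 characters left out ...]
, -11, 42), (-60, -13, 40), (-40, -14, 39), (-20, -15, 39), (0, -17, 36), (20, -18, 35), (40, -20, 33), (60, -21, 32), (80, -22, 30), (100, -23, 29)]
top profile y:zmax [(-102, 40), (-96, 45), (-90, 48), (-84, 50), (-78, 53), (-72, 56), (-66, 53), (-60, 43), (-54, 47), (-48, 50), (-42, 54), (-36, 59), (-30, 57), (-24, 40), (-18, 47), (-12, 54), (-6, 59), (0, 64), (6, 61), (12, 31), (18, 43), (24, 50), (30, 52), (36, 58), (42, 62), (48, 59), (54, 37), (60, 45), (66, 49), (72, 56), (78, 58), (84, 58), (96, 30)]
xmin/xmax by y [(-100, -9, 46), (-80, -10, 60), (-60, -12, 65), (-40, -14, 73), (-20, -14, 38), (0, -16, 70), (20, -17, 31), (40, -18, 66), (60, -21, 62), (80, -22, 53), (100, -16, -7)]
```

{"op": "send_rows", "data": {
  "moves": [
    {"offset": [0, 0, 0], "twist": [0, 0, -0.104], "fingers": 0},
    {"offset": [0, 0, 0], "twist": [0, 0, -0.104], "fingers": 0},
    {"offset": [0.033, -0.022, 0], "twist": [0, 0, 0], "fingers": 0},
    {"offset": [0.033, -0.022, 0], "twist": [0, 0, 0], "fingers": 0},
    {"offset": [0.033, -0.022, 0], "twist": [0, 0, 0], "fingers": 0},
    {"offset": [0.033, -0.022, 0], "twist": [0, 0, 0], "fingers": 0},
    {"offset": [0.033, -0.022, 0], "twist": [0, 0, 0], "fingers": 0},
    {"offset": [0.033, -0.022, 0], "twist": [0, 0, 0], "fingers": 0},
    {"offset": [0.033, -0.022, 0], "twist": [0, 0, 0], "fingers": 0},
    {"offset": [0.033, -0.022, 0], "twist": [0, 0, 0], "fingers": 0}
  ],
  "force": 10
}}

```text
time: 1.1
tcp_pos: [405.8, -328.1, 232.6]
ee_rot: [[0.791, 0.611, -0.0], [0.611, -0.791, 0.0], [-0.0, -0.0, -1.0]]
ft_force: [-0.2, 0.4, -0.3]
opening: 14.1
gripper_force: 0.0
```

{"op": "send_rows", "data": {
  "moves": [
    {"offset": [0.033, -0.022, 0], "twist": [0, 0, 0], "fingers": 0},
    {"offset": [0.033, -0.022, 0], "twist": [0, 0, 0], "fingers": 0},
    {"offset": [0.033, -0.022, 0], "twist": [0, 0, 0], "fingers": 0},
    {"offset": [0.033, -0.022, 0], "twist": [0, 0, 0], "fingers": 0},
    {"offset": [0.033, -0.022, 0], "twist": [0, 0, 0], "fingers": 0},
    {"offset": [0.033, -0.022, 0], "twist": [0, 0, 0], "fingers": 0},
    {"offset": [0.033, -0.022, 0], "twist": [0, 0, 0], "fingers": 0},
    {"offset": [0.033, -0.022, 0], "twist": [0, 0, 0], "fingers": 0},
    {"offset": [0, 0, 0], "twist": [0, 0, 0], "fingers": 0},
    {"offset": [0, 0, 0], "twist": [0, 0, 0], "fingers": 0}
  ]
}}

```text
time: 2.1
tcp_pos: [506.8, -28.5, 232.5]
ee_rot: [[0.79, 0.613, -0.001], [0.613, -0.79, -0.0], [-0.0, -0.0, -1.0]]
ft_force: [0.4, -0.9, 1.0]
opening: 0.5
gripper_force: 0.0
```

```bash
python3 - <<'E'
from h import *
s=manip.state(); print(s['time'],s['tcp_pos'],s['ee_rot'],s['ft_force'],s['opening'],s['gripper_force'])
z=np.load('scene.npz'); print('pink',z['P'][195,262],z['P'][200,255],z['P'][135,290])
im,d=read_camera('wrist'); cv2.imwrite('pics/w1.png',im[:,:,::-1]); print(get_calibration('wrist')); np.savez('w1',im=im,d=d)
E
```

```text
2.1 [506.81681276 -28.48650294 232.50105069] [[ 7.90158852e-01  6.12901849e-01 -5.58372863e-04]
 [ 6.12901916e-01 -7.90158995e-01 -6.29623345e-05]
 [-4.79793071e-04 -2.92477551e-04 -9.99999842e-01]] [ 0.3923884  -0.85316227  0.97817468] 0.46537162683685535 0.0
pink [424.00982289 -40.98029848  35.88131071] [408.43410708 -51.05369668  10.74526198] [329.70568447 106.45752771  37.17172985]
{'mtx': array([[371.64829954,   0.        , 314.20623559],
       [  0.        , 371.64829954, 246.64564877],
       [  0.        ,   0.        ,   1.        ]]), 'hand_eye': array([[ 1.24619992e-03,  9.65686875e-01,  2.59706192e-01,
         7.44719069e+01],
       [ 9.99999022e-01, -1.03873142e-03, -9.36093985e-04,
        -1.18428183e+00],
       [-6.34208694e-04,  2.59707105e-01, -9.65687225e-01,
        -1.51873456e+02],
       [ 0.00000000e+00,  0.00000000e+00,  0.00000000e+00,
         1.00000000e+00]])}
```

View pics/w1.png

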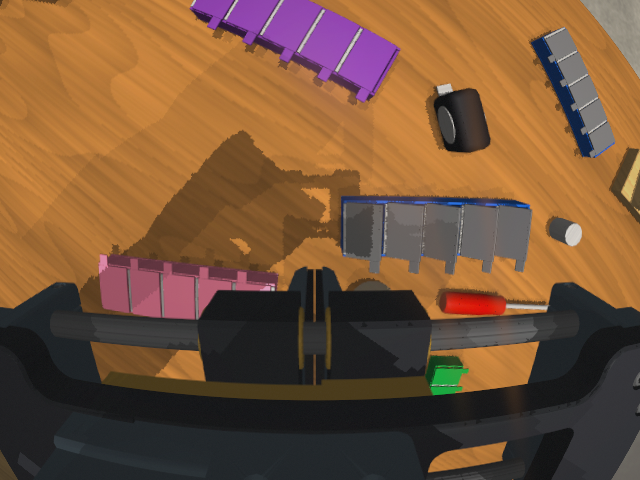

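The wrist view shows the box spanning columns 341–530 and rows 197–258, with its lid1 end at column 341. I'll cast these fisheye rays to check the pose.

```bash
python3 - <<'E'
from h import *
c=get_calibration('wrist');K=c['mtx'];H=np.array(c['hand_eye']);R=np.array([[.790,.613,0],[.613,-.790,0],[0,0,-1]]);p=np.array([506.8,-28.5,232.5])
Y=np.array([.6115,-.791]);X=np.array([-.791,-.6115]);C=np.array([585.5,-130.3])
for (u,v),z in {(342,197):34,(342,257):36,(530,205):34,(435,200):34,(341,227):34}.items() if 0 else [((342,197),34),((342,257),36),((530,205),34),((435,200),34)]:
    a=np.array([u-K[0,2],v-K[1,2]]);r=np.hypot(*a);th=r/K[0,0];e=a/r*np.sin(th)
    d=R@(H[:3,:3]@np.array([e[0],-e[1],-np.cos(th)])); o=R@H[:3,3]+p
    w=o+d*(z-o[2])/d[2]; q=w[:2]-C; print((u,v),w.round(1),'local x,y',(q@X).round(1),(q@Y).round(1))
E
```

```text
(342, 197) [545.4 -30.8  34. ] local x,y -29.1 -103.2
(342, 257) [499.5 -67.6  36. ] local x,y 29.6 -102.2
(530, 205) [ 669.2 -194.2   34. ] local x,y -27.1 101.7
(435, 200) [ 601.1 -104.5   34. ] local x,y -28.1 -10.8
```

The pose agrees to about 1 mm, and the hand is on the centre line 27 mm before the box end. Descending now.

{"op": "send_rows", "data": {
  "moves": [
    {"offset": [0, 0, 0.04], "twist": [0, 0, 0], "fingers": 0},
    {"offset": [0, 0, 0.04], "twist": [0, 0, 0], "fingers": 0},
    {"offset": [0, 0, 0.04], "twist": [0, 0, 0], "fingers": 0},
    {"offset": [0, 0, 0.03], "twist": [0, 0, 0], "fingers": 0},
    {"offset": [0, 0, 0.0165], "twist": [0, 0, 0], "fingers": 0},
    {"offset": [0, 0, 0.006], "twist": [0, 0, 0], "fingers": 0},
    {"offset": [0, 0, 0], "twist": [0, 0, 0], "fingers": 0},
    {"offset": [0, 0, 0], "twist": [0, 0, 0], "fingers": 0},
    {"offset": [0, 0, 0], "twist": [0, 0, 0], "fingers": 0}
  ]
}}

```text
time: 3.05
tcp_pos: [507.6, -29.3, 61.3]
ee_rot: [[0.792, 0.611, 0.002], [0.611, -0.792, -0.0], [0.001, 0.001, -1.0]]
ft_force: [0.2, -0.5, 0.1]
opening: 0.7
gripper_force: 0.0
```

{"op": "send_rows", "data": {
  "moves": [
    {"offset": [0, 0.005, 0], "twist": [0, 0, 0], "fingers": 0},
    {"offset": [0, 0.005, 0], "twist": [0, 0, 0], "fingers": 0},
    {"offset": [0, 0.005, 0], "twist": [0, 0, 0], "fingers": 0},
    {"offset": [0, 0.005, 0], "twist": [0, 0, 0], "fingers": 0},
    {"offset": [0, 0.005, 0], "twist": [0, 0, 0], "fingers": 0},
    {"offset": [0, 0.005, 0], "twist": [0, 0, 0], "fingers": 0},
    {"offset": [0, 0.005, 0], "twist": [0, 0, 0], "fingers": 0},
    {"offset": [0, 0.005, 0], "twist": [0, 0, 0], "fingers": 0},
    {"offset": [0, 0.003, 0], "twist": [0, 0, 0], "fingers": 0},
    {"offset": [0, 0, 0], "twist": [0, 0, 0], "fingers": 0}
  ]
}}

```text
time: 4.05
tcp_pos: [533.5, -63.4, 60.2]
ee_rot: [[0.792, 0.611, 0.0], [0.611, -0.792, -0.0], [0.0, 0.0, -1.0]]
ft_force: [1.0, -0.7, -0.4]
opening: 0.6
gripper_force: 0.0
```

{"op": "send_rows", "data": {
  "moves": [
    {"offset": [0, 0.001, 0.0005], "twist": [0, 0, 0], "fingers": 0},
    {"offset": [0, 0.001, 0.0005], "twist": [0, 0, 0], "fingers": 0},
    {"offset": [0, 0, 0], "twist": [0, 0, 0], "fingers": 0}
  ]
}}

```text
time: 4.35
tcp_pos: [534.5, -64.6, 59.2]
ee_rot: [[0.791, 0.611, -0.0], [0.611, -0.791, 0.0], [-0.0, -0.0, -1.0]]
ft_force: [0.7, 0.7, -0.7]
opening: 0.7
gripper_force: 0.0
```

{"op": "send_rows", "data": {
  "moves": [
    {"offset": [0, 0.001, 0.0005], "twist": [0, 0, 0], "fingers": 0},
    {"offset": [0, 0, 0], "twist": [0, 0, 0], "fingers": 0}
  ]
}}

```text
time: 4.55
tcp_pos: [535.1, -65.4, 58.7]
ee_rot: [[0.791, 0.611, 0.0], [0.611, -0.791, 0.0], [0.0, -0.0, -1.0]]
ft_force: [-0.1, -0.8, 0.2]
opening: 0.6
gripper_force: 0.0
```

{"op": "send_rows", "data": {
  "moves": [
    {"offset": [0, 0.001, 0.0005], "twist": [0, 0, 0], "fingers": 0},
    {"offset": [0, 0, 0], "twist": [0, 0, 0], "fingers": 0}
  ]
}}

```text
time: 4.75
tcp_pos: [535.8, -66.3, 58.2]
ee_rot: [[0.791, 0.611, 0.0], [0.611, -0.791, -0.0], [0.0, 0.0, -1.0]]
ft_force: [-0.6, -0.3, -0.4]
opening: 0.6
gripper_force: 0.0
```

{"op": "send_rows", "data": {
  "moves": [
    {"offset": [0, 0.001, 0.0004], "twist": [0, 0, 0], "fingers": 0},
    {"offset": [0, 0.003, 0], "twist": [0, 0, 0], "fingers": 0},
    {"offset": [0, 0.004, 0], "twist": [0, 0, 0], "fingers": 0},
    {"offset": [0, 0.005, 0], "twist": [0, 0, 0], "fingers": 0},
    {"offset": [0, 0.005, 0], "twist": [0, 0, 0], "fingers": 0},
    {"offset": [0, 0.005, 0], "twist": [0, 0, 0], "fingers": 0}
  ]
}}

```text
time: 5.35
tcp_pos: [550.0, -84.8, 57.8]
ee_rot: [[0.791, 0.611, -0.0], [0.611, -0.791, 0.0], [-0.0, -0.0, -1.0]]
ft_force: [0.1, 0.2, 0.6]
opening: 0.4
gripper_force: 0.2
```

```bash
python3 - <<'E'
from h import *
s=manip.state(); print(s['time'],s['tcp_pos'],s['ft_force'])
im,d=read_camera('side'); cv2.imwrite('pics/s2.png',cv2.resize(im[140:290,230:450],None,fx=3,fy=3)[:,:,::-1])
E
```

```text
5.35 [550.04682304 -84.84033297  57.81630342] [0.12236655 0.19257826 0.55067105]
```

View pics/s2.png

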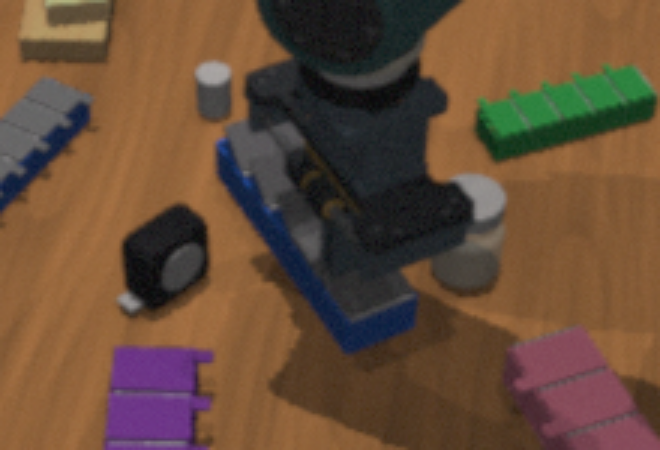

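Lid1 lies flat at (380,290), the fingers are on lid2 and the box hasn't moved. The force is negligible, so I'll continue the stroke.

{"op": "send_rows", "data": {
  "moves": [
    {"offset": [0, 0.005, 0]},
    {"offset": [0, 0.005, 0]},
    {"offset": [0, 0.005, 0]},
    {"offset": [0, 0.005, 0]},
    {"offset": [0, 0.005, 0]},
    {"offset": [0, 0.005, 0]},
    {"offset": [0, 0.005, 0]},
    {"offset": [0, 0.005, 0]},
    {"offset": [0, 0.005, 0]},
    {"offset": [0, 0.005, 0]}
  ]
}}

```text
invalid input at $.moves[0]: expected keys offset, twist, fingers
```

{"op": "send_rows", "data": {
  "moves": [
    {"offset": [0, 0.005, 0], "twist": [0, 0, 0], "fingers": 0},
    {"offset": [0, 0.005, 0], "twist": [0, 0, 0], "fingers": 0},
    {"offset": [0, 0.005, 0], "twist": [0, 0, 0], "fingers": 0},
    {"offset": [0, 0.005, 0], "twist": [0, 0, 0], "fingers": 0},
    {"offset": [0, 0.005, 0], "twist": [0, 0, 0], "fingers": 0},
    {"offset": [0, 0.005, 0], "twist": [0, 0, 0], "fingers": 0},
    {"offset": [0, 0.005, 0], "twist": [0, 0, 0], "fingers": 0},
    {"offset": [0, 0.005, 0], "twist": [0, 0, 0], "fingers": 0},
    {"offset": [0, 0.005, 0], "twist": [0, 0, 0], "fingers": 0},
    {"offset": [0, 0.005, 0], "twist": [0, 0, 0], "fingers": 0}
  ]
}}

```text
time: 6.4
tcp_pos: [580.6, -124.3, 57.8]
ee_rot: [[0.791, 0.611, 0.0], [0.611, -0.791, -0.0], [0.0, 0.0, -1.0]]
ft_force: [-0.5, -0.1, -0.7]
opening: 0.5
gripper_force: 0.1
```

{"op": "send_rows", "data": {
  "moves": [
    {"offset": [0, 0.005, 0], "twist": [0, 0, 0], "fingers": 0},
    {"offset": [0, 0.005, 0], "twist": [0, 0, 0], "fingers": 0},
    {"offset": [0, 0.005, 0], "twist": [0, 0, 0], "fingers": 0},
    {"offset": [0, 0.005, 0], "twist": [0, 0, 0], "fingers": 0},
    {"offset": [0, 0.005, 0], "twist": [0, 0, 0], "fingers": 0},
    {"offset": [0, 0.005, 0], "twist": [0, 0, 0], "fingers": 0},
    {"offset": [0, 0.005, 0], "twist": [0, 0, 0], "fingers": 0},
    {"offset": [0, 0.005, 0], "twist": [0, 0, 0], "fingers": 0},
    {"offset": [0, 0.005, 0], "twist": [0, 0, 0], "fingers": 0},
    {"offset": [0, 0.005, 0], "twist": [0, 0, 0], "fingers": 0},
    {"offset": [0, 0.005, 0], "twist": [0, 0, 0], "fingers": 0}
  ]
}}

```text
time: 7.5
tcp_pos: [614.2, -167.8, 57.8]
ee_rot: [[0.791, 0.611, -0.0], [0.611, -0.791, 0.0], [-0.0, -0.0, -1.0]]
ft_force: [-0.1, -0.4, 0.4]
opening: 0.4
gripper_force: 0.0
```

{"op": "send_rows", "data": {
  "moves": [
    {"offset": [0, 0.005, 0], "twist": [0, 0, 0], "fingers": 0},
    {"offset": [0, 0.005, 0], "twist": [0, 0, 0], "fingers": 0},
    {"offset": [0, 0.005, 0], "twist": [0, 0, 0], "fingers": 0},
    {"offset": [0, 0.005, 0], "twist": [0, 0, 0], "fingers": 0},
    {"offset": [0, 0.005, 0], "twist": [0, 0, 0], "fingers": 0},
    {"offset": [0, 0.005, 0], "twist": [0, 0, 0], "fingers": 0},
    {"offset": [0, 0.005, 0], "twist": [0, 0, 0], "fingers": 0},
    {"offset": [0, 0.005, 0], "twist": [0, 0, 0], "fingers": 0},
    {"offset": [0, 0.005, 0], "twist": [0, 0, 0], "fingers": 0},
    {"offset": [0, 0.005, 0], "twist": [0, 0, 0], "fingers": 0},
    {"offset": [0, 0, 0], "twist": [0, 0, 0], "fingers": 0}
  ]
}}

```text
time: 8.6
tcp_pos: [645.0, -207.6, 57.9]
ee_rot: [[0.792, 0.611, 0.0], [0.611, -0.792, -0.0], [0.0, 0.0, -1.0]]
ft_force: [-0.3, -1.0, 0.3]
opening: 0.0
gripper_force: 0.0
```

```bash
cat > chk.py <<'E'
from h import *
import sys
Y=np.array([.6115,-.791]);X=np.array([-.791,-.6115]);C=np.array([585.5,-130.3])
for n in('scene','side'):
    im,d,P=cloud(n); q=P[...,:2]-C; x=q@X;y=q@Y
    cv2.imwrite(f'pics/{n}{sys.argv[1]}.png',cv2.resize(im[140:370,180:470],None,fx=2.5,fy=2.5)[:,:,::-1])
    print(n,[(k,np.percentile(P[(abs(y-k)<3)&(abs(x)<25)&(P[...,2]>5)&(P[...,2]<70),2],[50,90]).round(1).tolist()) for k in range(-96,98,8) if ((abs(y-k)<3)&(abs(x)<25)&(P[...,2]<70)).sum()>8])
E
python3 chk.py a
```

```text
scene [(-96, [36.3, 38.8]), (-88, [37.2, 39.0]), (-80, [37.6, 38.5]), (-72, [37.9, 39.1]), (-16, [36.7, 37.8]), (-8, [37.6, 38.8]), (0, [37.9, 39.5]), (8, [37.4, 38.8]), (16, [38.0, 39.7]), (24, [36.6, 38.0]), (96, [38.0, 39.0])]
side [(-96, [36.1, 39.4]), (-88, [36.9, 39.5]), (-80, [37.7, 39.8]), (-72, [37.9, 39.9]), (-64, [36.7, 38.7]), (-56, [36.4, 40.0]), (-48, [37.3, 39.9]), (-40, [37.4, 39.4]), (-32, [37.8, 40.3]), (-24, [37.5, 39.2]), (-16, [36.6, 38.7]), (-8, [36.9, 39.5]), (0, [37.5, 40.8]), (8, [37.6, 40.2]), (16, [37.6, 39.7]), (24, [37.1, 39.9]), (32, [37.3, 40.7]), (40, [37.7, 40.8]), (48, [38.1, 40.5]), (56, [37.1, 38.8]), (64, [36.5, 39.9]), (72, [37.4, 39.7]), (80, [37.4, 39.4]), (88, [42.4, 61.6]), (96, [48.4, 66.1])]
```

View pics/sidea.png

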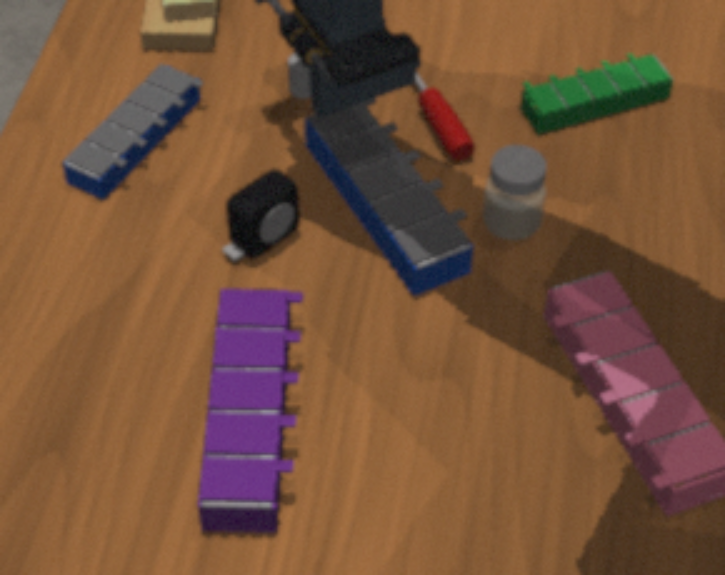

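Lids 1–4 are flat, and the fingertips are past lid5's free edge (196 mm from row_start). Lifting straight up.

{"op": "send_rows", "data": {
  "moves": [
    {"offset": [0, 0, -0.01], "twist": [0, 0, 0], "fingers": 0},
    {"offset": [0, 0, -0.02], "twist": [0, 0, 0], "fingers": 0},
    {"offset": [0, 0, -0.03], "twist": [0, 0, 0], "fingers": 0},
    {"offset": [0, 0, -0.04], "twist": [0, 0, 0], "fingers": 0},
    {"offset": [0, 0, -0.04], "twist": [0, 0, 0], "fingers": 0},
    {"offset": [-0.03, 0.03, -0.02], "twist": [0, 0, 0], "fingers": 0},
    {"offset": [-0.03, 0.03, 0], "twist": [0, 0, 0], "fingers": 0},
    {"offset": [-0.03, 0.03, 0], "twist": [0, 0, 0], "fingers": 0},
    {"offset": [-0.03, 0.03, 0], "twist": [0, 0, 0], "fingers": 0},
    {"offset": [0, 0, 0], "twist": [0, 0, 0], "fingers": 0},
    {"offset": [0, 0, 0], "twist": [0, 0, 0], "fingers": 0}
  ]
}}

```text
time: 9.8
tcp_pos: [622.7, -376.0, 219.3]
ee_rot: [[0.792, 0.61, 0.001], [0.61, -0.792, -0.0], [0.0, 0.001, -1.0]]
ft_force: [-0.3, 0.6, -0.7]
opening: 0.4
gripper_force: 0.0
```

```bash
python3 chk.py b
```

```text
scene [(-96, [36.2, 38.4]), (-88, [37.4, 40.0]), (-80, [37.8, 39.6]), (-72, [38.0, 39.4]), (-64, [37.6, 39.4]), (-56, [36.8, 38.7]), (-48, [37.4, 38.7]), (-40, [37.4, 39.8]), (-32, [37.6, 39.7]), (-24, [37.9, 40.1]), (-16, [36.7, 38.2]), (-8, [37.4, 39.2]), (0, [37.8, 39.4]), (8, [37.7, 39.3]), (16, [37.8, 39.5]), (24, [36.7, 38.9]), (32, [37.8, 39.6]), (40, [37.5, 39.1]), (48, [37.7, 39.4]), (56, [38.0, 39.8]), (64, [36.4, 38.5]), (72, [37.5, 39.5]), (80, [38.0, 40.0]), (88, [38.1, 40.2]), (96, [37.9, 39.6])]
side [(-96, [36.5, 39.1]), (-88, [37.2, 39.4]), (-80, [37.5, 39.7]), (-72, [37.3, 40.3]), (-64, [37.2, 40.1]), (-56, [36.4, 39.6]), (-48, [37.2, 40.0]), (-40, [36.9, 39.9]), (-32, [37.5, 39.4]), (-24, [37.5, 40.4]), (-16, [36.7, 39.4]), (-8, [37.8, 39.9]), (0, [37.2, 39.3]), (8, [37.6, 40.5]), (16, [37.8, 39.7]), (24, [36.6, 38.5]), (32, [37.6, 39.2]), (40, [37.6, 39.9]), (48, [37.6, 39.7]), (56, [37.6, 40.2]), (64, [37.0, 39.7]), (72, [37.4, 40.5]), (80, [37.9, 40.5]), (88, [37.6, 40.0]), (96, [37.1, 38.7])]
```

View pics/sideb.png

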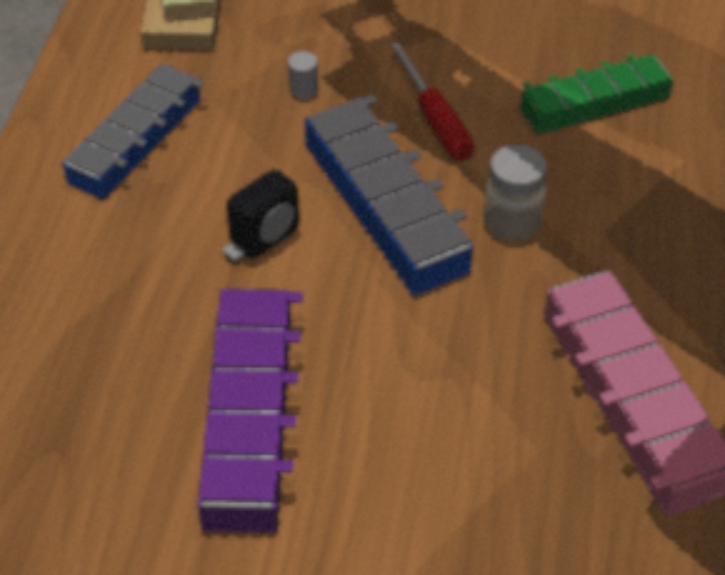

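All five lids, from (430,240) to (345,120), are flat. The box and the things around it look undisturbed, and the hand is clear.

```bash
python3 -c "
from plant import manip
print(manip.close_job())"
```

```text
the job is handed in; nothing more can be done
None
```

I stroked all five lids of the blue screw box shut in one low pass from lid1 to lid5; the final images show them flat, nothing visibly moved and the hand clear, and I handed the job in at about 10 s of the 35 s allowed.

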